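# Hang the sample pail on the spring balance by its bail

### The job

Gently raise the small enamel pail's folded-down wire bail upright while the pail stays standing level where it is in the tray, then lift the pail by the bail and hang it by the wire in both hooks of the column spring balance. Ease the weight onto the balance until the balance alone carries it before you let go, so that its hooks are neither jerked nor forced down far past the pail's own weight; leave the pail hanging still and everything else where it stands.

Things in the scene. Friction and masses are not known exactly. Their poses are not given: they have to be found in the camera images.
- pail: Loose white enamelled steel pail with dark rim, 75 mm tall, 68 mm wide at the foot and 88 mm at the rim, standing on the tray's floor; a metal sample block is fast in its bottom; its mass is not known, between 0.26 and 0.9 kg. Origin: centre of its underside; z up its axis; y along the bail's hinge axis; the bail lies folded out on its -x side.
- hinge (a point): Centre of the bail's hinge axis, on the pail's axis 66 mm above its underside; axes as the pail's (hinge axis = y).
- bail (a joint): Bail angle in rad about the pail's y: 0 is folded level to the pail's -x side, 1.57 upright, 3.0 folded to the other side. Starts at 0.05 to 0.4. The hinge has about 0.025 N m of friction, so the bail stays where it is left; raising it takes under 1 N at the grip, but pulling it off its arc drags or tips the pail.
- grip (a point): Centre of the bail's wooden grip (12 mm thick, 32 mm long along the pail's y), fast on the wire: it does not turn on it, so a hard pinch locks the bail to the hand. 85 mm from the hinge axis. The 5 mm wire runs straight to 40 mm from the middle, then bends into two legs 100 mm apart. Folded, the grip's centre is 41 mm out from the pail's rim. Its axes turn with the bail.
- tray: White enamel tray, 260 x 280 mm, rim 26 mm high, 5 mm thick floor, fixed. Origin: centre of its underside.
- seat (a point): Midway between the balance's two hooks, where the grip's centre lies when the wire sits in both; moves with them, 250 mm above the table when empty. y along the seated wire (either way round), z up, x level from the hooks to the column. Bring the pail in from the -x side with the wire above the hook tips, so that the hooks pass through the bail over the pail, then lower.
- stand: Spring balance: grey foot, column 60 mm wide, 299 mm high, its face 122 mm to +x of the hooks; fixed. Origin on the table under the hooks; axes as the seat's. The two hooks are J-shaped 8 mm rods open at the top, 56 mm apart (48 mm gap), throat about 9 mm wide low down and wider above; tips (-x side) reach 20 mm above the seat, rods (+x side) 16 mm. A cross bar joins them 60 mm to +x.
- balance (a joint): How far the twin hook has sunk, in m: 0 empty, spring of 150 N/m with little damping, end stop at 0.08; the pail's weight sinks it by about 0.018 to 0.060, not known beforehand.
- reagent_jar: Bystander: amber glass jar with cap, 66 mm wide, about 85 mm tall.
- flask: Bystander: conical glass flask, 72 mm wide, 125 mm tall.
- beaker: Bystander: small clear beaker, 48 mm wide, 65 mm tall, beside the work.
- spoon: Bystander: white plastic spoon lying down, 130 mm long.
- jar_lid: Bystander: white jar lid lying open side up, 76 mm wide, 14 mm tall.
- crucible: Bystander: small white crucible, 44 mm wide, 32 mm tall, standing in the tray along its far (+x) edge.
Not all that is in view belongs to the job. What is shaped like the pail but red is not meant.

How it is judged:
By the outcome, as a careful person would: the job done as asked, in the order asked, and still so for the second after the job is handed in, with the robot touching nothing.
It also fails if it takes over 72 s, if anything falls off the work surface, if the arm or the gripper's body presses on something with over 40 N, if the wrist force passes 120 N, or if a joint passes its speed limit or range.

### The arm

A 7-joint arm with a two-finger parallel gripper is mounted at the origin on the work surface. World frame = base frame: x ahead of the robot, y to its left, z up, the work surface at z = 0. Lengths are in mm, angles in rad, forces in N, time in s.
With the tool pointing down it reaches from about 350 to 900 mm from the base axis. Payload 19.9 kg.
Tool frame: the origin (TCP) lies at the very end of the fingers, on their centre line; the grasp point (between the pads) lies 19 mm behind it; z points along the fingers, y is the line along which they close (so a half turn about z gives the same grasp; the last joint's range is limited). The gripper opens to 94 mm and grips with 3 to 60 N. Pads are 16 mm wide; open, the fingers measure 119 mm over their backs; the gripper's body (75 mm by 177 mm) begins 78 mm behind the grasp point.
Start: joints at [1.236, 0.417, -0.01, 1.614, 0.005, 1.111, -0.053], TCP at [180.39, -598.38, 205.425] pointing down, gripper open.
Joint ranges: [-2.81, 2.81], [-0.39, 2.02], [-1.27, 1.25], [0.06, 2.57], [-1.19, 4.33], [0.19, 2], [-2.82, 2.82]. Speed limits (rad/s): [1.89, 1.89, 2.39, 2.39, 3.01, 3.01, 3.01].

### API

Orientations are given as a 3x3 rotation matrix whose columns are the frame's x, y, z axes.
In Python, from plant import * gives the robot as it stands.
- The arm moves only by the tool jog_arm, never from a script. Its argument "rows" is a list of rows, each an object of numbers: "gripper": the closure, from 0 (fully open) to 1 (shut); "dx", "dy", "dz": the shift along the tool's x, y, z in units of 25 mm (1.0 is 25 mm); "rx", "ry", "rz": the turn, a rotation vector about the tool's x, y, z in rad. A call has exactly 8 rows; each row shifts and turns the commanded pose from where the row before left it, along the tool's axes as they then stand; what a row does not reach is not made up. A row lasts 1/8 s, in which the tool goes at most 62.5 mm and 10.7 degrees, less where a joint would pass 70% of its speed; a pose out of reach is approached as far as the arm can. A call is refused whole if a number of a shift passes 1 or a number of a turn 0.188, either way. A call with a gripper value outside its range is refused whole. The fingers move at their own pace and stop on an object; "squeeze" is the grip in N (left out, the last holds). Time passes only in rows, so rows that do not move let the fingers close, or fill a call up. It gives the time, the measured TCP pose, the force, the opening and the grip force at its end, in the units of the state.
- get_obs(): the state, without advancing time (a new reading comes with each control period).
- capture(name): name is "scene" or "top" or "wrist"; returns a dict with "image" (420x560x3 uint8, blue, green, red), "fx", "fy", "cx", "cy" (pixels), "R" (3x3) and "t" (3): a world point X has camera coordinates R X + t. Camera axes: x right, y down, z forward; pixel columns grow to the right and rows downward; lengths in mm; the calibration is good to about 2 mm. A picture is of the moment at which its call begins. There is no depth.
- close_job(): hands the job in; it is judged then, once.
The state is a dict: "time": time; "joint_pos": joint angles; "joint_vel": joint speeds; "effort": joint torques, N m; "eef_pos": TCP position; "ee_rot": TCP orientation; "ft_force": force on the tool from outside, world axes, zero at the start; "moment": the same for the moment, N m; "finger_gap": finger opening in mm; "grasp_force": force on a finger pad.
Only numpy, scipy, OpenCV 4.12 (cv2) and the standard library are available. Lean on these libraries where they do the work, as an engineer would, in place of code of your own. Each camera call takes 0.05 s, during which the arm holds its last target. There are 200 camera calls.

## Working session

There is one attempt and no reset: what is moved stays moved. The work goes in short steps, Python scripts to look and compute and a tool call to move; the robot and the scene stay as the last step left them, time stands still between calls to the robot, and variables do not carry over. Pictures are saved under pics/ and viewed, at most 10 in all, crops included, and the job is handed in when it is done.

Besides the shell and the picture viewer there is one more tool, called after "Call:" as name([rows], argument=value, ...), one row to a line, values as JSON. jog_arm: Moves the arm, as the interface text tells. Its arguments: {"type":"object","properties":{"rows":{"type":"array","items":{"type":"object","properties":{"gripper":{"type":"number"},"dx":{"type":"number"},"dy":{"type":"number"},"dz":{"type":"number"},"rx":{"type":"number"},"ry":{"type":"number"},"rz":{"type":"number"}}}},"squeeze":{"type":"number"}},"required":["rows"]}

```bash
mkdir -p pics; ls
python3 - <<'E'
from plant import *
import cv2, numpy as np, pickle
o=get_obs(); print(o['time'],o['eef_pos'],np.round(o['ee_rot'],3).tolist(),o['finger_gap'])
d={n:capture(n) for n in("scene","top")}
pickle.dump(d,open('c0.pkl','wb'))
for n in d:
    print(n,{k:np.round(v,3).tolist() for k,v in d[n].items() if k!='image'}); cv2.imwrite(f'pics/{n}0.png',d[n]['image'])
E
```

```text
pics
0.0 [ 180.2557043  -598.03558125  204.82945734] [[0.957, 0.289, -0.0], [0.289, -0.957, 0.001], [-0.0, -0.001, -1.0]] 94.01713654456853
scene {'fx': 406.342, 'fy': 406.342, 'cx': 282.335, 'cy': 210.805, 'R': [[-0.158, 0.987, 0.012], [0.79, 0.134, -0.598], [-0.592, -0.085, -0.801]], 't': [238.819, -320.968, 1635.539]}
top {'fx': 465.832, 'fy': 465.832, 'cx': 276.68, 'cy': 199.044, 'R': [[-0.028, -1.0, 0.006], [-0.985, 0.026, -0.173], [0.173, -0.01, -0.985]], 't': [-144.183, 596.251, 1418.438]}
```

View pics/scene0.png

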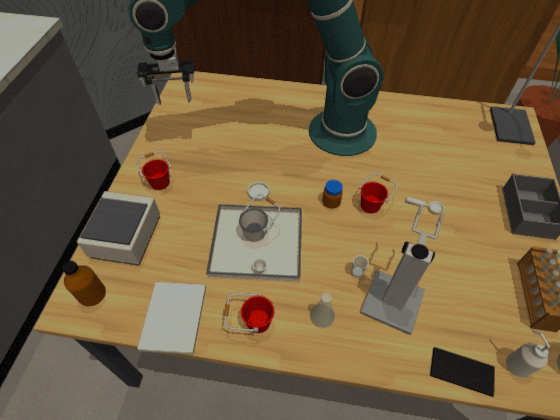

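View pics/top0.png

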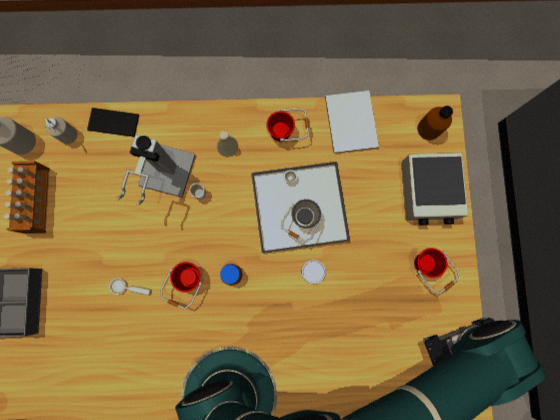

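The pail could be confused with the red ones at top (281,125), (186,277) and (432,263). The enamel one in the tray at top (306,213), scene (254,226), is the one I want. The balance is at top (150,165). I'll check these in one close crop.

Run:
```python
import cv2, numpy as np, pickle
d=pickle.load(open('c0.pkl','rb'))
def c(n,x,y,w=80,h=60,s=5): return cv2.resize(d[n]['image'][y:y+h,x:x+w],(400,300),interpolation=cv2.INTER_CUBIC)
cv2.imwrite('pics/crop0.png',np.vstack([np.hstack([c('top',265,185),c('top',110,130,100,75)]),np.hstack([c('scene',220,180),c('scene',380,185,100,75)])]))
```

```text
(no output)
```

View pics/crop0.png

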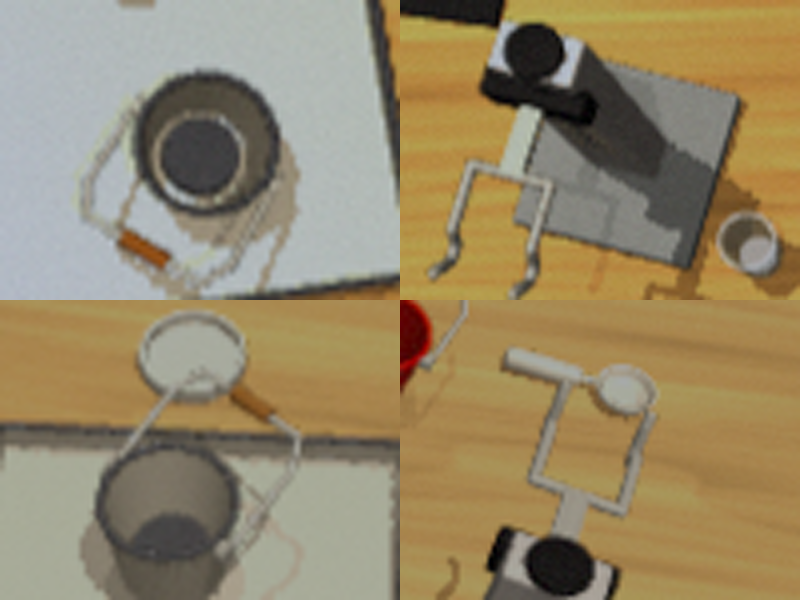

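The crop confirms the grey-white pail with a dark rim. The rim centre is at top (306.6,213.4) and scene (253.6,220.6); the orange grip is at top (294,235) and scene (270.6,200.4). Next I'll triangulate these with the hook points.

```bash
cat > h.py <<'E'
import cv2, numpy as np, pickle
def tri(views):  # list of (cap,(u,v))
    A=[];b=[]
    for c,(u,v) in views:
        x=(u-c['cx'])/c['fx'];y=(v-c['cy'])/c['fy'];R=np.array(c['R']);t=np.array(c['t'])
        A+=[x*R[2]-R[0],y*R[2]-R[1]];b+=[t[0]-x*t[2],t[1]-y*t[2]]
    s=np.linalg.lstsq(np.array(A),np.array(b),rcond=None)[0]
    return s,np.linalg.norm(np.array(A)@s-b)
def atz(c,p,z):
    R=np.array(c['R']);t=np.array(c['t']);o=-R.T@t
    r=R.T@np.array([(p[0]-c['cx'])/c['fx'],(p[1]-c['cy'])/c['fy'],1]);return o+r*(z-o[2])/r[2]
def proj(c,X):
    q=np.array(c['R'])@X+np.array(c['t']);return np.array([c['fx']*q[0]/q[2]+c['cx'],c['fy']*q[1]/q[2]+c['cy']])
E
python3 - <<'E'
from h import *
np.set_printoptions(precision=1,suppress=True)
d=pickle.load(open('c0.pkl','rb'));T,S=d['top'],d['scene']
def P(n,a,b):
    print(n,*tri([(T,a),(S,b)]))
tl=lambda x,y:(265+x/5,185+y/5); tr=lambda x,y:(110+(x-400)/4,130+y/4)
sl=lambda x,y:(220+x/5,180+(y-300)/5); sr=lambda x,y:(380+(x-400)/4,185+(y-300)/4)
P('rim',tl(208,142),sl(168,503)); print(atz(T,tl(208,142),80),atz(S,sl(168,503),80))
P('grip',tl(145,250),sl(253,402))
P('barL',tr(472,165),sr(627,508));P('barR',tr(550,182),sr(535,475))
P('tipL',tr(432,275),sr(655,400));P('tipR',tr(517,295),sr(575,380))
for a in [(432,275),(517,295)]: print('tip@270',atz(T,tr(*a),270))
for a in [(655,400),(575,380)]: print('Stip@270',atz(S,sr(*a),270))
for a in [(740,97),(690,268),(515,218),(612,62)]: print('foot@10',atz(T,tr(*a),10))
for n,a in dict(coltop=(535,50)).items(): print(n,atz(T,tr(*a),310))
E
```

```text
rim [ 541.  -249.8   70.6] 2.710053431801297
[ 539.9 -251.    80. ] [ 547.3 -246.1   80. ]
grip [ 472.5 -207.2   96.7] 2.6501788349849655
barL [644.1 249.1 259.1] 4.995436019785963
barR [629.9 193.2 261.9] 2.6201834321189628
tipL [565.7 268.2 273.9] 3.9389118618154364
tipR [552.1 216.6 266.6] 8.459576224970162
tip@270 [566.1 266.7 270. ]
tip@270 [551.  209.6 270. ]
Stip@270 [561.9 272.5 270. ]
Stip@270 [553.9 221.4 270. ]
foot@10 [756.8 104.7  10. ]
foot@10 [614.4 144.9  10. ]
foot@10 [659.7 287.7  10. ]
foot@10 [789.5 210.6  10. ]
coltop [708.3 190.  310. ]
```

Call:
jog_arm([
  {"gripper":0,"dx":0.96,"dy":-0.75,"dz":-0.06},
  {"gripper":0,"dx":0.96,"dy":-0.75,"dz":-0.06},
  {"gripper":0,"dx":0.96,"dy":-0.75,"dz":-0.06},
  {"gripper":0,"dx":0.96,"dy":-0.75,"dz":-0.06},
  {"gripper":0,"dx":0.96,"dy":-0.75,"dz":-0.06},
  {"gripper":0,"dx":0.96,"dy":-0.75,"dz":-0.06},
  {"gripper":0,"dx":0.96,"dy":-0.75,"dz":-0.06},
  {"gripper":0,"dx":0.96,"dy":-0.75,"dz":-0.06},
])

```text
schema error: expected keys gripper, dx, dy, dz, rx, ry, rz
```

Call:
jog_arm([
  {"gripper":0,"dx":0.96,"dy":-0.75,"dz":-0.06},
  {"gripper":0,"dx":0.96,"dy":-0.75,"dz":-0.06},
  {"gripper":0,"dx":0.96,"dy":-0.75,"dz":-0.06},
  {"gripper":0,"dx":0.96,"dy":-0.75,"dz":-0.06},
  {"gripper":0,"dx":0.96,"dy":-0.75,"dz":-0.06},
  {"gripper":0,"dx":0.96,"dy":-0.75,"dz":-0.06},
  {"gripper":0,"dx":0.96,"dy":-0.75,"dz":-0.06},
  {"gripper":0,"dx":0.96,"dy":-0.75,"dz":-0.06},
])

```text
schema error: expected keys gripper, dx, dy, dz, rx, ry, rz
```

Call:
jog_arm([
  {"gripper":0.5,"rz":-0.148},
  {"gripper":0.5,"rz":-0.148},
  {"gripper":0.5,"rz":-0.148},
  {"gripper":0.5,"rz":-0.148},
  {"gripper":0.5,"rz":-0.15},
  {"gripper":0.5},
  {"gripper":0.5},
  {"gripper":0.5},
])

```text
schema error: expected keys gripper, dx, dy, dz, rx, ry, rz
```

Run:
```python
from plant import *
from h import *
o=get_obs(); print(o['time'],o['eef_pos'],np.round(o['ee_rot'],3).tolist(),o['finger_gap'],o['joint_pos'])
w=capture('wrist'); pickle.dump((w,o),open('w1.pkl','wb')); cv2.imwrite('pics/w1.png',w['image'])
print({k:np.round(v,3).tolist() for k,v in w.items() if k!='image'})
```

```text
0.1 [ 180.27801456 -598.05831942  204.88904369] [[0.957, 0.289, -0.0], [0.289, -0.957, 0.001], [-0.0, -0.001, -1.0]] 93.76347099684926 [ 1.23650776  0.41789266 -0.01031249  1.61414314  0.00470378  1.11071239
 -0.05296117]
{'fx': 303.432, 'fy': 303.432, 'cx': 280.388, 'cy': 214.957, 'R': [[0.289, -0.957, -0.001], [-0.924, -0.279, 0.263], [-0.252, -0.075, -0.965]], 't': [-624.398, -27.142, 389.988]}
```

View pics/w1.png

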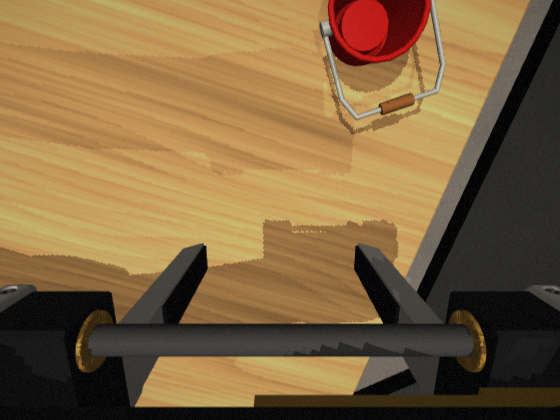

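The move calls were refused because every key is required. The picture is from the start pose and shows only the red decoy. The wrist camera looks towards tool +x, so I'll hover 80 mm short of the grip.

Call:
jog_arm([
  {"gripper":0,"dx":0.81,"dy":-0.62,"dz":-0.06,"rx":0,"ry":0,"rz":0},
  {"gripper":0,"dx":0.81,"dy":-0.62,"dz":-0.06,"rx":0,"ry":0,"rz":0},
  {"gripper":0,"dx":0.81,"dy":-0.62,"dz":-0.06,"rx":0,"ry":0,"rz":0},
  {"gripper":0,"dx":0.81,"dy":-0.62,"dz":-0.06,"rx":0,"ry":0,"rz":0},
  {"gripper":0,"dx":0.81,"dy":-0.62,"dz":-0.06,"rx":0,"ry":0,"rz":0},
  {"gripper":0,"dx":0.81,"dy":-0.62,"dz":-0.06,"rx":0,"ry":0,"rz":0},
  {"gripper":0,"dx":0.81,"dy":-0.62,"dz":-0.06,"rx":0,"ry":0,"rz":0},
  {"gripper":0,"dx":0.81,"dy":-0.62,"dz":-0.06,"rx":0,"ry":0,"rz":0},
])

```text
time: 1.15
eef_pos: [300.1, -432.1, 217.3]
ee_rot: [[0.957, 0.289, -0.0], [0.289, -0.957, 0.0], [-0.0, -0.0, -1.0]]
ft_force: [0.2, 0.3, -0.6]
finger_gap: 94.3
grasp_force: 0.0
```

Call:
jog_arm([
  {"gripper":0,"dx":0.81,"dy":-0.62,"dz":-0.06,"rx":0,"ry":0,"rz":0},
  {"gripper":0,"dx":0.81,"dy":-0.62,"dz":-0.06,"rx":0,"ry":0,"rz":0},
  {"gripper":0,"dx":0.81,"dy":-0.62,"dz":-0.06,"rx":0,"ry":0,"rz":0},
  {"gripper":0,"dx":0.81,"dy":-0.62,"dz":-0.06,"rx":0,"ry":0,"rz":0},
  {"gripper":0,"dx":0.81,"dy":-0.62,"dz":-0.06,"rx":0,"ry":0,"rz":0},
  {"gripper":0,"dx":0.81,"dy":-0.62,"dz":-0.06,"rx":0,"ry":0,"rz":0},
  {"gripper":0,"dx":0.81,"dy":-0.62,"dz":-0.06,"rx":0,"ry":0,"rz":0},
  {"gripper":0,"dx":0.81,"dy":-0.62,"dz":-0.06,"rx":0,"ry":0,"rz":0},
])

```text
time: 2.15
eef_pos: [419.4, -266.6, 229.4]
ee_rot: [[0.957, 0.289, -0.0], [0.289, -0.957, 0.0], [-0.0, -0.0, -1.0]]
ft_force: [0.3, -0.7, 0.5]
finger_gap: 93.9
grasp_force: 0.0
```

Call:
jog_arm([
  {"gripper":0.6,"dx":0,"dy":0,"dz":0,"rx":0,"ry":0,"rz":-0.148},
  {"gripper":0.6,"dx":0,"dy":0,"dz":0,"rx":0,"ry":0,"rz":-0.148},
  {"gripper":0.6,"dx":0,"dy":0,"dz":0,"rx":0,"ry":0,"rz":-0.148},
  {"gripper":0.6,"dx":0,"dy":0,"dz":0,"rx":0,"ry":0,"rz":-0.148},
  {"gripper":0.6,"dx":0,"dy":0,"dz":0,"rx":0,"ry":0,"rz":-0.15},
  {"gripper":0.6,"dx":0,"dy":0,"dz":0,"rx":0,"ry":0,"rz":0},
  {"gripper":0.6,"dx":0,"dy":0,"dz":0,"rx":0,"ry":0,"rz":0},
  {"gripper":0.6,"dx":0,"dy":0,"dz":0,"rx":0,"ry":0,"rz":0},
])

```text
time: 3.15
eef_pos: [419.0, -267.4, 229.4]
ee_rot: [[0.512, 0.859, -0.0], [0.859, -0.512, 0.0], [0.0, -0.0, -1.0]]
ft_force: [0.0, 0.3, -0.0]
finger_gap: 37.3
grasp_force: 0.0
```

Run:
```python
from plant import *
from h import *
o=get_obs(); print(o['time'],o['eef_pos'],np.round(o['ee_rot'],3).tolist(),o['finger_gap'],o['joint_pos'])
w=capture('wrist'); pickle.dump((w,o),open('w1.pkl','wb')); cv2.imwrite('pics/w2.png',w['image'])
```

```text
3.15 [ 419.03452953 -267.37528249  229.42331117] [[0.512, 0.859, -0.0], [0.859, -0.512, 0.0], [0.0, -0.0, -1.0]] 37.251148240759555 [ 0.79598474  0.17754258 -0.32441918  1.88814265  0.06362883  1.08591653
 -0.09135471]
```

View pics/w2.png

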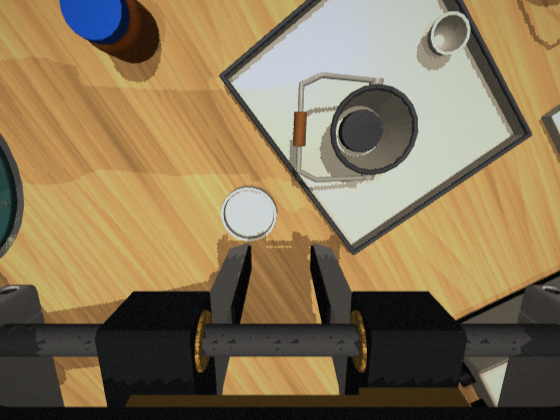

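The wrist view shows the rim centre at (374.5,129) and the grip centre at (300,129), with its ends at (300,112) and (299,146). The grip is well aligned with tool x, and the jar lid sits outside the tray.

Run:
```python
from h import *
np.set_printoptions(precision=1,suppress=True)
d=pickle.load(open('c0.pkl','rb'));T,S=d['top'],d['scene'];w,o=pickle.load(open('w1.pkl','rb'))
print('rim',atz(w,(374.5,129),80),tri([(w,(374.5,129)),(T,(306.6,213.4)),(S,(253.6,220.6))]))
print('grip',tri([(w,(300,129)),(T,(294,235)),(S,(270.6,200.4))]),tri([(w,(300,129)),(T,(294,235))]))
for z in(80,90,100):print(atz(w,(300,129),z),atz(w,(300,112),z),atz(w,(299,146),z))
for a in [(381,80),(372,177)]: print('hinge',atz(w,a,71))
for a in [(324,77),(318,181)]: print('corner',atz(w,a,90))
print('tray corners',atz(w,(222,77),26),atz(w,(352,251),26))
print('rim width',np.linalg.norm(atz(w,(331,129),80)-atz(w,(418,129),80)))
```

```text
rim [ 543.9 -248.9   80. ] (array([ 543.1, -249.4,   74.5]), np.float64(4.473747008256024))
grip (array([ 474.2, -207.6,   98.7]), np.float64(4.165420180412611)) (array([ 480.2, -211.5,   24.5]), np.float64(1.5180039895753281))
[ 477.4 -209.3   80. ] [ 485.8 -194.7   80. ] [ 468.  -223.7   80. ]
[ 476.9 -209.    90. ] [ 484.9 -194.9   90. ] [ 467.7 -223.    90. ]
[ 476.3 -208.8  100. ] [ 484.1 -195.1  100. ] [ 467.4 -222.3  100. ]
hinge [ 573.3 -210.1   71. ]
hinge [ 521.1 -295.    71. ]
corner [ 520.7 -179.    90. ]
corner [ 466.9 -264.4   90. ]
tray corners [ 431.8 -113.9   26. ] [ 462.1 -383.5   26. ]
rim width 90.30556339575466
```

```bash
cat >> h.py <<'E'
from scipy.spatial.transform import Rotation as Ro
H=np.array([544.,-249.3,71.]); PX=np.array([.857,-.515,0]);PX/=np.linalg.norm(PX);Z=np.array([0,0,1.]);PY=np.cross(Z,PX)
def pose(a,th,s=15):
    z=np.sin(th)*PX-np.cos(th)*Z; y=np.cos(th)*PX+np.sin(th)*Z
    return H+85*(-np.cos(a)*PX+np.sin(a)*Z)+s*z, np.c_[PY,y,z]
def rows(p,R,wps):
    p,R=np.array(p,float),np.array(R)
    for q,Q in wps:
        d=np.round(R.T@(q-p)/25,2); r=np.round(Ro.from_matrix(R.T@Q).as_rotvec(),3)
        print(*d,'|',*r); p=p+R@d*25; R=R@Ro.from_rotvec(r).as_matrix()
    print('end',np.round(p,1)); return p,R
E
python3 - <<'E'
from h import *
from plant import *
o=get_obs();p,R=o['eef_pos'],o['ee_rot']
g,Q=pose(.37,.45)
pre=g-70*Q[:,2]
print(g,pre)
f=lambda k:Ro.from_matrix(R)*Ro.from_rotvec(k*(Ro.from_matrix(R).inv()*Ro.from_matrix(Q)).as_rotvec())
p,R=rows(p,R,[(p+(pre-p)*k/8,f(k/8).as_matrix()) for k in range(1,9)])
p,R=rows(p,R,[(pre+(g-pre)*k/8,Q) for k in range(1,9)])
E
```

```text
[ 481.66593517 -211.84137294   88.23060518] [ 455.56809848 -196.15830889  151.26190235]
0.4 -0.03 0.39 | -0.056 -0.0 0.0
0.4 -0.04 0.39 | -0.057 -0.0 0.001
0.4 -0.07 0.39 | -0.056 -0.0 0.0
0.4 -0.09 0.38 | -0.056 -0.0 0.001
0.4 -0.12 0.37 | -0.056 -0.001 0.0
0.4 -0.13 0.37 | -0.057 0.0 0.001
0.4 -0.15 0.36 | -0.056 0.0 0.0
0.4 -0.18 0.35 | -0.056 0.0 0.001
end [ 455.6 -196.1  151.2]
-0.0 0.0 0.35 | -0.0 0.0 -0.0
-0.0 0.0 0.35 | -0.0 0.0 -0.0
-0.0 0.0 0.35 | -0.0 0.0 -0.0
-0.0 0.0 0.35 | -0.0 0.0 -0.0
-0.0 0.0 0.35 | -0.0 0.0 -0.0
-0.0 0.0 0.35 | -0.0 0.0 -0.0
-0.0 0.0 0.35 | -0.0 0.0 -0.0
-0.0 0.0 0.35 | -0.0 0.0 -0.0
end [ 481.6 -211.7   88.2]
```

Call:
jog_arm([
  {"gripper":0.6,"dx":0.4,"dy":-0.03,"dz":0.39,"rx":-0.056,"ry":0,"rz":0},
  {"gripper":0.6,"dx":0.4,"dy":-0.04,"dz":0.39,"rx":-0.057,"ry":0,"rz":0.001},
  {"gripper":0.6,"dx":0.4,"dy":-0.07,"dz":0.39,"rx":-0.056,"ry":0,"rz":0},
  {"gripper":0.6,"dx":0.4,"dy":-0.09,"dz":0.38,"rx":-0.056,"ry":0,"rz":0.001},
  {"gripper":0.6,"dx":0.4,"dy":-0.12,"dz":0.37,"rx":-0.056,"ry":0,"rz":0},
  {"gripper":0.6,"dx":0.4,"dy":-0.13,"dz":0.37,"rx":-0.057,"ry":0,"rz":0.001},
  {"gripper":0.6,"dx":0.4,"dy":-0.15,"dz":0.36,"rx":-0.056,"ry":0,"rz":0},
  {"gripper":0.6,"dx":0.4,"dy":-0.18,"dz":0.35,"rx":-0.056,"ry":0,"rz":0.001},
])

```text
time: 4.2
eef_pos: [455.7, -195.6, 151.2]
ee_rot: [[0.515, 0.771, 0.376], [0.857, -0.464, -0.223], [0.002, 0.437, -0.9]]
ft_force: [0.2, -1.7, -0.1]
finger_gap: 37.8
grasp_force: 0.0
```

Call:
jog_arm([
  {"gripper":0.6,"dx":0,"dy":0,"dz":0.35,"rx":0,"ry":0,"rz":0},
  {"gripper":0.6,"dx":0,"dy":0,"dz":0.35,"rx":0,"ry":0,"rz":0},
  {"gripper":0.6,"dx":0,"dy":0,"dz":0.35,"rx":0,"ry":0,"rz":0},
  {"gripper":0.6,"dx":0,"dy":0,"dz":0.35,"rx":0,"ry":0,"rz":0},
  {"gripper":0.6,"dx":0,"dy":0,"dz":0.35,"rx":0,"ry":0,"rz":0},
  {"gripper":0.6,"dx":0,"dy":0,"dz":0,"rx":0,"ry":0,"rz":0},
  {"gripper":0.6,"dx":0,"dy":0,"dz":0,"rx":0,"ry":0,"rz":0},
  {"gripper":0.6,"dx":0,"dy":0,"dz":0,"rx":0,"ry":0,"rz":0},
])

```text
time: 5.2
eef_pos: [471.9, -205.8, 112.3]
ee_rot: [[0.514, 0.772, 0.374], [0.858, -0.463, -0.223], [0.001, 0.435, -0.9]]
ft_force: [-0.0, 0.3, 0.3]
finger_gap: 37.5
grasp_force: 0.0
```

Run:
```python
from plant import *
from h import *
o=get_obs(); print(o['time'],o['eef_pos'],o['finger_gap'])
w=capture('wrist');pickle.dump((w,o),open('w3.pkl','wb')); d=capture('scene')
i=d['image']
cv2.imwrite('pics/w3.png',np.hstack([cv2.resize(w['image'],(400,300)),cv2.resize(i[170:260,200:320],(400,300),interpolation=cv2.INTER_CUBIC)]))
```

```text
5.2 [ 471.88646166 -205.7907328   112.25625087] 37.53072472387275
```

View pics/w3.png

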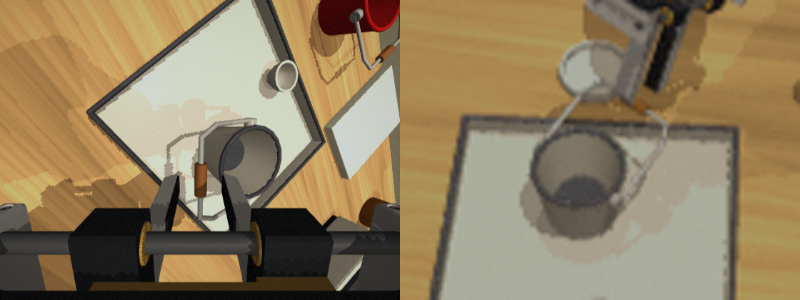

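Between the fingertips at (176,177) and (228,178), the grip sits centred at (201,180) in the left half-size view. I'll check its position by ray, then plan the final 28 mm and the arc.

Run:
```python
from h import *
np.set_printoptions(precision=1,suppress=True)
w,o=pickle.load(open('w3.pkl','rb')); d=pickle.load(open('c0.pkl','rb'));w1,_=pickle.load(open('w1.pkl','rb'))
k=1.4
print(tri([(w,(201*k,180*k)),(w1,(300,129)),(d['top'],(294,235)),(d['scene'],(270.6,200.4))]))
for z in(95,104):print(atz(w,(201*k,180*k),z))
print('rim',atz(w,(250*k,159*k),80), H+85*(-np.cos(.37)*PX+np.sin(.37)*Z), proj(w,H+85*(-np.cos(.37)*PX+np.sin(.37)*Z))/k)
g,Q=pose(.37,.45);p,R=o['eef_pos'],o['ee_rot']
p,R=rows(p,R,[(p+(g-p)*j/4,Q) for j in range(1,5)])
A=np.linspace(.37,1.6,25)[1:]
for c in range(3):
    p,R=rows(p,R,[pose(a,.45*(1.6-a)/1.23) for a in A[8*c:8*c+8]])
```

```text
(array([ 474.9, -207.8,  101.3]), np.float64(4.825919735709791))
[ 477.2 -213.5   95. ]
[ 475.5 -207.7  104. ]
rim [ 542.1 -242.9   80. ] [ 476.1 -208.5  101.7] [200.7 179.4]
-0.0 -0.0 0.27 | 0.0 -0.001 0.0
-0.0 -0.0 0.26 | 0.0 -0.0 0.0
-0.01 -0.0 0.27 | 0.0 -0.0 0.0
0.0 -0.0 0.27 | 0.0 -0.0 0.0
end [ 481.8 -212.    88.2]
0.0 0.11 -0.12 | 0.019 -0.0 0.0
0.0 0.13 -0.11 | 0.019 -0.0 0.0
0.0 0.12 -0.11 | 0.019 -0.0 0.0
0.0 0.13 -0.1 | 0.018 -0.0 0.0
0.0 0.14 -0.1 | 0.019 -0.0 0.0
0.0 0.13 -0.09 | 0.019 -0.0 0.0
0.0 0.14 -0.09 | 0.019 -0.0 0.0
0.0 0.14 -0.08 | 0.018 -0.0 0.0
end [ 495.9 -220.5  116.3]
0.0 0.15 -0.08 | 0.019 -0.0 0.0
0.0 0.15 -0.07 | 0.019 -0.0 0.0
0.0 0.14 -0.07 | 0.019 -0.0 0.0
0.0 0.16 -0.07 | 0.018 -0.0 0.0
0.0 0.15 -0.05 | 0.019 -0.0 0.0
0.0 0.15 -0.05 | 0.019 -0.0 0.0
0.0 0.16 -0.05 | 0.019 -0.0 0.0
0.0 0.16 -0.04 | 0.018 -0.0 0.001
end [ 518.8 -234.3  135. ]
0.0 0.16 -0.04 | 0.019 -0.0 -0.0
0.0 0.16 -0.03 | 0.019 -0.0 -0.0
0.0 0.16 -0.02 | 0.019 -0.0 -0.0
0.0 0.16 -0.02 | 0.018 -0.0 -0.0
0.0 0.16 -0.01 | 0.019 -0.0 -0.0
0.0 0.17 -0.01 | 0.019 -0.0 -0.0
0.0 0.16 -0.0 | 0.019 -0.0 -0.0
0.0 0.16 -0.0 | 0.018 -0.0 -0.0
end [ 546.  -250.6  141. ]
```

Call:
jog_arm([
  {"gripper":0.6,"dx":0,"dy":0,"dz":0.27,"rx":0,"ry":0,"rz":0},
  {"gripper":0.6,"dx":0,"dy":0,"dz":0.26,"rx":0,"ry":0,"rz":0},
  {"gripper":0.6,"dx":0,"dy":0,"dz":0.27,"rx":0,"ry":0,"rz":0},
  {"gripper":0.6,"dx":0,"dy":0,"dz":0.27,"rx":0,"ry":0,"rz":0},
  {"gripper":0.66,"dx":0,"dy":0,"dz":0,"rx":0,"ry":0,"rz":0},
  {"gripper":0.7,"dx":0,"dy":0,"dz":0,"rx":0,"ry":0,"rz":0},
  {"gripper":0.74,"dx":0,"dy":0,"dz":0,"rx":0,"ry":0,"rz":0},
  {"gripper":0.74,"dx":0,"dy":0,"dz":0,"rx":0,"ry":0,"rz":0},
], squeeze=3)

```text
time: 6.3
eef_pos: [481.8, -211.8, 88.0]
ee_rot: [[0.514, 0.772, 0.374], [0.858, -0.463, -0.223], [0.001, 0.435, -0.9]]
ft_force: [0.1, -0.5, -0.1]
finger_gap: 24.6
grasp_force: 0.0
```

Call:
jog_arm([
  {"gripper":0.74,"dx":0,"dy":0.11,"dz":-0.12,"rx":0.019,"ry":0,"rz":0},
  {"gripper":0.74,"dx":0,"dy":0.13,"dz":-0.11,"rx":0.019,"ry":0,"rz":0},
  {"gripper":0.74,"dx":0,"dy":0.12,"dz":-0.11,"rx":0.019,"ry":0,"rz":0},
  {"gripper":0.74,"dx":0,"dy":0.13,"dz":-0.1,"rx":0.018,"ry":0,"rz":0},
  {"gripper":0.74,"dx":0,"dy":0.14,"dz":-0.1,"rx":0.019,"ry":0,"rz":0},
  {"gripper":0.74,"dx":0,"dy":0.13,"dz":-0.09,"rx":0.019,"ry":0,"rz":0},
  {"gripper":0.74,"dx":0,"dy":0.14,"dz":-0.09,"rx":0.019,"ry":0,"rz":0},
  {"gripper":0.74,"dx":0,"dy":0.14,"dz":-0.08,"rx":0.018,"ry":0,"rz":0},
])

```text
time: 7.3
eef_pos: [496.0, -220.3, 116.1]
ee_rot: [[0.514, 0.82, 0.253], [0.858, -0.492, -0.151], [0.001, 0.294, -0.956]]
ft_force: [-1.6, 0.3, 0.3]
finger_gap: 24.4
grasp_force: 0.5
```

Run:
```python
from plant import *
from h import *
o=get_obs(); print(o['time'],o['eef_pos'],o['finger_gap'],o['ft_force'])
w=capture('wrist');pickle.dump((w,o),open('w4.pkl','wb')); d=capture('scene')
i=d['image']
cv2.imwrite('pics/w4.png',np.hstack([cv2.resize(w['image'],(400,300)),cv2.resize(i[170:260,200:320],(400,300),interpolation=cv2.INTER_CUBIC)]))
print(proj(w,H+np.array([0,0,9]))/1.4)
```

```text
7.3 [ 496.03003149 -220.33994224  116.13719606] 24.363100830524427 [-1.57335796  0.2821218   0.26179351]
[239.14133428 166.07686572]
```

View pics/w4.png

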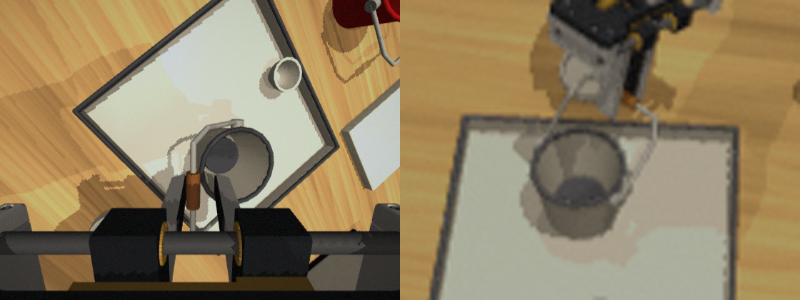

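The wrist view has the bail at (193,190), lying on the left finger and rising, while the pail rim is still at scene-crop (578,168), so it hasn't moved. I'll continue the arc.

Call:
jog_arm([
  {"gripper":0.74,"dx":0,"dy":0.15,"dz":-0.08,"rx":0.019,"ry":0,"rz":0},
  {"gripper":0.74,"dx":0,"dy":0.15,"dz":-0.07,"rx":0.019,"ry":0,"rz":0},
  {"gripper":0.74,"dx":0,"dy":0.14,"dz":-0.07,"rx":0.019,"ry":0,"rz":0},
  {"gripper":0.74,"dx":0,"dy":0.16,"dz":-0.07,"rx":0.018,"ry":0,"rz":0},
  {"gripper":0.74,"dx":0,"dy":0.15,"dz":-0.05,"rx":0.019,"ry":0,"rz":0},
  {"gripper":0.74,"dx":0,"dy":0.15,"dz":-0.05,"rx":0.019,"ry":0,"rz":0},
  {"gripper":0.74,"dx":0,"dy":0.16,"dz":-0.05,"rx":0.019,"ry":0,"rz":0},
  {"gripper":0.74,"dx":0,"dy":0.16,"dz":-0.04,"rx":0.018,"ry":0,"rz":0},
])

```text
time: 8.4
eef_pos: [519.2, -234.1, 134.7]
ee_rot: [[0.514, 0.848, 0.128], [0.858, -0.508, -0.075], [0.001, 0.148, -0.989]]
ft_force: [-1.3, -0.2, -0.2]
finger_gap: 24.2
grasp_force: 0.3
```

Call:
jog_arm([
  {"gripper":0.74,"dx":0,"dy":0.16,"dz":-0.04,"rx":0.019,"ry":0,"rz":0},
  {"gripper":0.74,"dx":0,"dy":0.16,"dz":-0.03,"rx":0.019,"ry":0,"rz":0},
  {"gripper":0.74,"dx":0,"dy":0.16,"dz":-0.02,"rx":0.019,"ry":0,"rz":0},
  {"gripper":0.74,"dx":0,"dy":0.16,"dz":-0.02,"rx":0.018,"ry":0,"rz":0},
  {"gripper":0.74,"dx":0,"dy":0.16,"dz":-0.01,"rx":0.019,"ry":0,"rz":0},
  {"gripper":0.74,"dx":0,"dy":0.17,"dz":-0.01,"rx":0.019,"ry":0,"rz":0},
  {"gripper":0.74,"dx":0,"dy":0.16,"dz":0,"rx":0.019,"ry":0,"rz":0},
  {"gripper":0.74,"dx":0,"dy":0.16,"dz":0,"rx":0.018,"ry":0,"rz":0},
])

```text
time: 9.4
eef_pos: [546.4, -250.5, 140.5]
ee_rot: [[0.514, 0.858, -0.001], [0.858, -0.514, 0.002], [0.001, -0.001, -1.0]]
ft_force: [-1.4, 0.7, 0.7]
finger_gap: 24.3
grasp_force: 0.2
```

Run:
```python
from plant import *
from h import *
o=get_obs(); print(o['time'],o['eef_pos'],o['finger_gap'],o['ft_force'])
w=capture('wrist');pickle.dump((w,o),open('w5.pkl','wb')); d=capture('scene')
i=d['image']
cv2.imwrite('pics/w5.png',np.hstack([cv2.resize(w['image'],(400,300)),cv2.resize(i[170:260,200:320],(400,300),interpolation=cv2.INTER_CUBIC)]))
G=H+85*Z
print(proj(w,H+np.array([0,0,9]))/1.4,proj(w,G)/1.4)
```

```text
9.4 [ 546.35609016 -250.45117333  140.46519884] 24.326968363336366 [-1.43367774  0.67823297  0.72986632]
[198.02036256 163.52105179] [196.98146539 192.08048222]
```

View pics/w5.png

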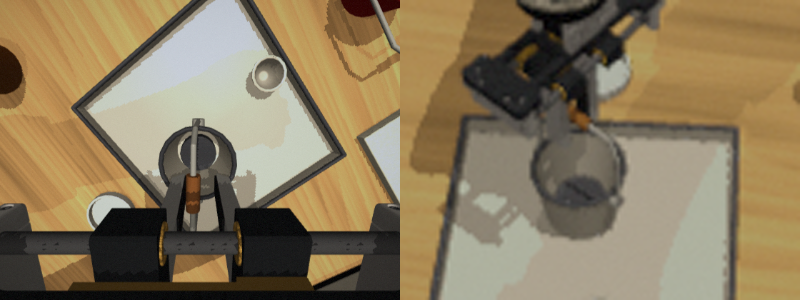

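The bail is upright, with the grip at wrist half-view (193,193), and the rim at (198,162) is where it was predicted, so the pail hasn't moved. Now I'll go down 4 mm, pinch, and lift slowly.

Call:
jog_arm([
  {"gripper":0.74,"dx":0,"dy":-0.06,"dz":0.08,"rx":0,"ry":0,"rz":0},
  {"gripper":0.74,"dx":0,"dy":-0.03,"dz":0.08,"rx":0,"ry":0,"rz":0},
  {"gripper":0.78,"dx":0,"dy":0,"dz":0,"rx":0,"ry":0,"rz":0},
  {"gripper":0.82,"dx":0,"dy":0,"dz":0,"rx":0,"ry":0,"rz":0},
  {"gripper":0.86,"dx":0,"dy":0,"dz":0,"rx":0,"ry":0,"rz":0},
  {"gripper":0.9,"dx":0,"dy":0,"dz":0,"rx":0,"ry":0,"rz":0},
  {"gripper":1,"dx":0,"dy":0,"dz":0,"rx":0,"ry":0,"rz":0},
  {"gripper":1,"dx":0,"dy":0,"dz":0,"rx":0,"ry":0,"rz":0},
], squeeze=5)

```text
time: 10.5
eef_pos: [544.2, -249.2, 136.6]
ee_rot: [[0.514, 0.858, 0.0], [0.858, -0.514, 0.001], [0.001, -0.0, -1.0]]
ft_force: [-1.1, 0.3, 1.8]
finger_gap: 11.5
grasp_force: 5.0
```

Call:
jog_arm([
  {"gripper":1,"dx":0,"dy":0,"dz":0,"rx":0,"ry":0,"rz":0},
  {"gripper":1,"dx":0,"dy":0,"dz":0,"rx":0,"ry":0,"rz":0},
  {"gripper":1,"dx":0,"dy":0,"dz":-0.04,"rx":0,"ry":0,"rz":0},
  {"gripper":1,"dx":0,"dy":0,"dz":-0.06,"rx":0,"ry":0,"rz":0},
  {"gripper":1,"dx":0,"dy":0,"dz":-0.1,"rx":0,"ry":0,"rz":0},
  {"gripper":1,"dx":0,"dy":0,"dz":-0.2,"rx":0,"ry":0,"rz":0},
  {"gripper":1,"dx":0,"dy":0,"dz":-0.3,"rx":0,"ry":0,"rz":0},
  {"gripper":1,"dx":0,"dy":0,"dz":-0.3,"rx":0,"ry":0,"rz":0},
], squeeze=30)

```text
time: 11.5
eef_pos: [544.3, -249.2, 162.2]
ee_rot: [[0.514, 0.858, 0.001], [0.858, -0.514, 0.001], [0.001, 0.0, -1.0]]
ft_force: [-0.8, 0.4, -4.2]
finger_gap: 11.0
grasp_force: 30.0
```

Call:
jog_arm([
  {"gripper":1,"dx":0,"dy":0,"dz":-0.4,"rx":0,"ry":0,"rz":0},
  {"gripper":1,"dx":0,"dy":0,"dz":-0.6,"rx":0,"ry":0,"rz":0},
  {"gripper":1,"dx":0,"dy":0,"dz":-0.8,"rx":0,"ry":0,"rz":0},
  {"gripper":1,"dx":0,"dy":0,"dz":-0.8,"rx":0,"ry":0,"rz":0},
  {"gripper":1,"dx":0,"dy":0,"dz":-0.8,"rx":0,"ry":0,"rz":0},
  {"gripper":1,"dx":0,"dy":0,"dz":-0.6,"rx":0,"ry":0,"rz":0},
  {"gripper":1,"dx":0,"dy":0,"dz":-0.4,"rx":0,"ry":0,"rz":0},
  {"gripper":1,"dx":0,"dy":0,"dz":-0.2,"rx":0,"ry":0,"rz":0},
])

```text
time: 12.5
eef_pos: [544.2, -249.3, 276.9]
ee_rot: [[0.514, 0.858, 0.001], [0.858, -0.514, 0.001], [0.001, 0.0, -1.0]]
ft_force: [-0.3, -0.2, -6.0]
finger_gap: 11.3
grasp_force: 30.0
```

The lift reading is about 5 to 6 N and the grip is firm. I'll carry the pail to a viewpoint short of the hooks.

Call:
jog_arm([
  {"gripper":1,"dx":0.12,"dy":-0.1,"dz":0,"rx":0,"ry":0,"rz":0},
  {"gripper":1,"dx":0.24,"dy":-0.2,"dz":0,"rx":0,"ry":0,"rz":0},
  {"gripper":1,"dx":0.37,"dy":-0.31,"dz":0,"rx":0,"ry":0,"rz":0},
  {"gripper":1,"dx":0.49,"dy":-0.41,"dz":0,"rx":0,"ry":0,"rz":0},
  {"gripper":1,"dx":0.61,"dy":-0.52,"dz":0,"rx":0,"ry":0,"rz":0},
  {"gripper":1,"dx":0.61,"dy":-0.52,"dz":0,"rx":0,"ry":0,"rz":0},
  {"gripper":1,"dx":0.61,"dy":-0.52,"dz":0,"rx":0,"ry":0,"rz":0},
  {"gripper":1,"dx":0.61,"dy":-0.52,"dz":0,"rx":0,"ry":0,"rz":0},
])

```text
time: 13.5
eef_pos: [524.5, -129.5, 276.7]
ee_rot: [[0.514, 0.858, 0.001], [0.858, -0.514, 0.001], [0.001, 0.0, -1.0]]
ft_force: [0.1, 0.7, -5.9]
finger_gap: 11.2
grasp_force: 30.0
```

Call:
jog_arm([
  {"gripper":1,"dx":0.61,"dy":-0.52,"dz":0,"rx":0,"ry":0,"rz":0},
  {"gripper":1,"dx":0.61,"dy":-0.52,"dz":0,"rx":0,"ry":0,"rz":0},
  {"gripper":1,"dx":0.61,"dy":-0.52,"dz":0,"rx":0,"ry":0,"rz":0},
  {"gripper":1,"dx":0.61,"dy":-0.52,"dz":0,"rx":0,"ry":0,"rz":0},
  {"gripper":1,"dx":0.61,"dy":-0.52,"dz":0,"rx":0,"ry":0,"rz":0},
  {"gripper":1,"dx":0.61,"dy":-0.52,"dz":0,"rx":0,"ry":0,"rz":0},
  {"gripper":1,"dx":0.61,"dy":-0.52,"dz":0,"rx":0,"ry":0,"rz":0},
  {"gripper":1,"dx":0.61,"dy":-0.52,"dz":0,"rx":0,"ry":0,"rz":0},
])

```text
time: 14.5
eef_pos: [497.9, 28.5, 276.8]
ee_rot: [[0.514, 0.858, 0.0], [0.858, -0.514, 0.001], [0.001, -0.0, -1.0]]
ft_force: [1.3, -0.2, -4.5]
finger_gap: 11.3
grasp_force: 30.0
```

Call:
jog_arm([
  {"gripper":1,"dx":0.61,"dy":-0.52,"dz":0,"rx":0,"ry":0,"rz":0},
  {"gripper":1,"dx":0.61,"dy":-0.52,"dz":0,"rx":0,"ry":0,"rz":0},
  {"gripper":1,"dx":0.61,"dy":-0.52,"dz":0,"rx":0,"ry":0,"rz":0},
  {"gripper":1,"dx":0.61,"dy":-0.52,"dz":0,"rx":0,"ry":0,"rz":0},
  {"gripper":1,"dx":0.49,"dy":-0.41,"dz":0,"rx":0,"ry":0,"rz":-0.04},
  {"gripper":1,"dx":0.37,"dy":-0.31,"dz":0,"rx":0,"ry":0,"rz":-0.09},
  {"gripper":1,"dx":0.24,"dy":-0.2,"dz":0,"rx":0,"ry":0,"rz":-0.1},
  {"gripper":1,"dx":0.12,"dy":-0.1,"dz":0,"rx":0,"ry":0,"rz":-0.06},
])

```text
time: 15.5
eef_pos: [476.2, 145.8, 276.9]
ee_rot: [[0.243, 0.97, 0.0], [0.97, -0.243, 0.001], [0.001, 0.0, -1.0]]
ft_force: [-0.7, -0.1, -5.0]
finger_gap: 11.5
grasp_force: 30.0
```

Run:
```python
from plant import *
from h import *
o=get_obs(); print(o['time'],o['eef_pos'],np.round(o['ee_rot'],3).tolist(),o['ft_force'],o['joint_pos'])
pickle.dump((capture('wrist'),capture('top'),o),open('A.pkl','wb'))
w=pickle.load(open('A.pkl','rb'))[0]
for X in [(566,267,270),(551,213,270),(637,221,260)]: print(proj(w,np.array(X)))
```

```text
15.5 [476.19102249 145.75284678 276.8836282 ] [[0.243, 0.97, 0.0], [0.97, -0.243, 0.001], [0.001, 0.0, -1.0]] [-0.65936078 -0.08916484 -4.98149225] [ 0.38106809  0.19271751 -0.8325977   1.81164524  0.15171409  1.20239681
 -0.74215104]
[388.49771516  10.38217474]
[376.97720577 120.30063186]
[514.11934151  70.14576541]
```

Call:
jog_arm([
  {"gripper":1,"dx":-0.1,"dy":0,"dz":0,"rx":0,"ry":0,"rz":0},
  {"gripper":1,"dx":-0.3,"dy":0,"dz":0,"rx":0,"ry":0,"rz":0},
  {"gripper":1,"dx":-0.4,"dy":0,"dz":0,"rx":0,"ry":0,"rz":0},
  {"gripper":1,"dx":-0.4,"dy":0,"dz":0,"rx":0,"ry":0,"rz":0},
  {"gripper":1,"dx":-0.4,"dy":0,"dz":0,"rx":0,"ry":0,"rz":0},
  {"gripper":1,"dx":-0.3,"dy":0,"dz":0,"rx":0,"ry":0,"rz":0},
  {"gripper":1,"dx":-0.1,"dy":0,"dz":0,"rx":0,"ry":0,"rz":0},
  {"gripper":1,"dx":0,"dy":0,"dz":0,"rx":0,"ry":0,"rz":0},
])

```text
time: 16.6
eef_pos: [464.1, 96.5, 276.8]
ee_rot: [[0.247, 0.969, 0.001], [0.969, -0.247, 0.001], [0.001, 0.0, -1.0]]
ft_force: [-0.4, 0.0, -5.1]
finger_gap: 10.8
grasp_force: 30.0
```

Run:
```python
from plant import *
from h import *
o=get_obs(); print(o['time'],o['eef_pos'])
b=(capture('wrist'),o);pickle.dump(b,open('B.pkl','wb'))
a=pickle.load(open('A.pkl','rb'))
rs=lambda i,x,y,w,h,W,Hh:cv2.resize(i[y:y+h,x:x+w],(W,Hh),interpolation=cv2.INTER_CUBIC)
# left: B wrist region (x320-540,y0-220)->400x400 ; right A same
L=rs(b[0]['image'],330,0,200,200,400,400);Rr=rs(a[0]['image'],330,0,200,200,400,400)
bot=np.hstack([rs(a[1]['image'],105,160,100,50,400,200),rs(b[0]['image'],140,80,280,140,400,200)])
cv2.imwrite('pics/hooks.png',np.vstack([np.hstack([L,Rr]),bot]))
for X in [(566,267,270),(551,213,270),(637,221,260)]: print(proj(b[0],np.array(X)))
```

```text
16.6 [464.07964617  96.47877578 276.83381259]
[ 395.88753627 -108.66208848]
[383.2672715   21.00372551]
[531.29885495 -32.75556179]
```

View pics/hooks.png

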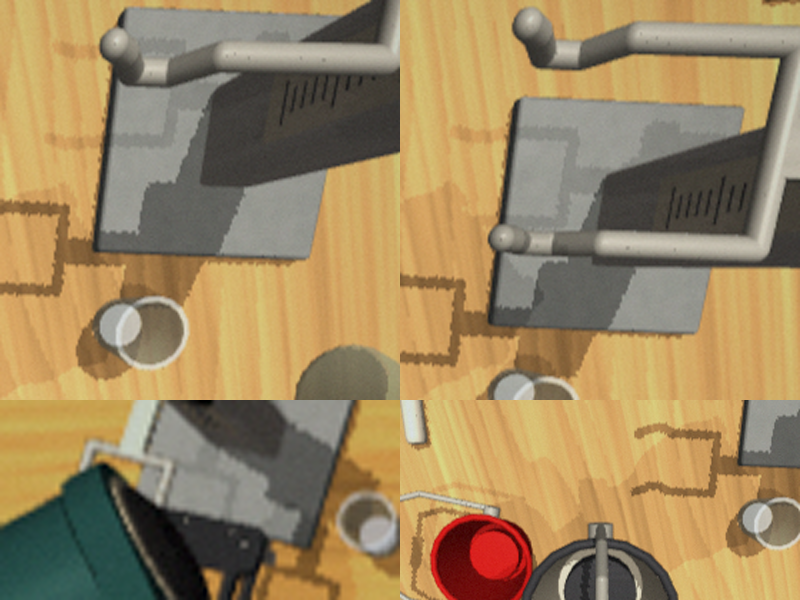

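In the close crops, the near hook's tip in A is at (381.5,119) and its throat at about (402,121). The far hook's tip is at (395,11) and its throat at (411,28.5). In B, the near hook's tip is at (387.5,21) and its throat at (407.5,36).

Run:
```python
from h import *
np.set_printoptions(precision=1,suppress=True)
a=pickle.load(open('A.pkl','rb'));b=pickle.load(open('B.pkl','rb'));A,B=a[0],b[0]
print('tip1 tri',tri([(A,(381.5,119)),(B,(387.5,21))]),'thr1 tri',tri([(A,(402,121)),(B,(407.5,36))]))
t1,t2=atz(A,(381.5,119),266),atz(A,(395,11),266);tb=atz(B,(387.5,21),266);print('tip',t1,t2,tb,np.linalg.norm(t1-t2))
r1,r2=atz(A,(402,121),243.5),atz(A,(411,28.5),243.5);print('thr',r1,r2,atz(B,(407.5,36),243.5),np.linalg.norm(r1-r2))
c1,c2=atz(A,(515,126),262),atz(A,(532,20),262);print('bar ends',c1,c2,np.linalg.norm(c1-c2))
for p in [(459,120),(445,121.5),(447,19)]:print('arm',atz(A,p,262))
ys=(t2-t1);ys/=np.linalg.norm(ys);print('ys',ys)
# pail/bail check: wire legs and rim in B
print('tcp A',a[2]['eef_pos'],'R',np.round(a[2]['ee_rot'],3).tolist())
```

```text
tip1 tri (array([554.4, 213. , 267.2]), np.float64(0.21511644800381285)) thr1 tri (array([575.7, 207.5, 240.7]), np.float64(0.7249643682189569))
tip [554.9 212.9 266. ] [570.9 266.9 266. ] [554.7 213.3 266. ] 56.258553453707584
thr [575.2 207.5 243.5] [588.2 260.6 243.5] [574.  207.2 243.5] 54.68980417032041
bar ends [634.6 189.  262. ] [646.5 244.9 262. ] 57.094752135847656
arm [601.8 200.8 262. ]
arm [593.4 202.  262. ]
arm [600.3 256.9 262. ]
ys [0.3 1.  0. ]
tcp A [476.2 145.8 276.9] R [[0.243, 0.97, 0.0], [0.97, -0.243, 0.001], [0.001, 0.0, -1.0]]
```

Call:
jog_arm([
  {"gripper":1,"dx":0.15,"dy":0.03,"dz":0,"rx":0,"ry":0,"rz":0},
  {"gripper":1,"dx":0.3,"dy":0.03,"dz":0,"rx":0,"ry":0,"rz":0},
  {"gripper":1,"dx":0.45,"dy":0.03,"dz":0,"rx":0,"ry":0,"rz":0},
  {"gripper":1,"dx":0.46,"dy":0.03,"dz":0,"rx":0,"ry":0,"rz":0},
  {"gripper":1,"dx":0.46,"dy":0.03,"dz":0,"rx":0,"ry":0,"rz":0},
  {"gripper":1,"dx":0.46,"dy":0.03,"dz":0,"rx":0,"ry":0,"rz":0},
  {"gripper":1,"dx":0.46,"dy":0.03,"dz":0,"rx":0,"ry":0,"rz":0},
  {"gripper":1,"dx":0.46,"dy":0.03,"dz":0,"rx":0,"ry":0,"rz":0},
])

```text
time: 17.65
eef_pos: [489.9, 173.3, 276.9]
ee_rot: [[0.247, 0.969, 0.0], [0.969, -0.247, 0.001], [0.001, 0.0, -1.0]]
ft_force: [0.3, 0.2, -5.5]
finger_gap: 11.2
grasp_force: 30.0
```

Call:
jog_arm([
  {"gripper":1,"dx":0.46,"dy":0.03,"dz":0,"rx":0,"ry":0,"rz":0},
  {"gripper":1,"dx":0.46,"dy":0.03,"dz":0,"rx":0,"ry":0,"rz":0},
  {"gripper":1,"dx":0.46,"dy":0.03,"dz":0,"rx":0,"ry":0,"rz":0},
  {"gripper":1,"dx":0.46,"dy":0.03,"dz":0,"rx":0,"ry":0,"rz":0},
  {"gripper":1,"dx":0.46,"dy":0.03,"dz":0,"rx":0,"ry":0,"rz":0},
  {"gripper":1,"dx":0.45,"dy":0.03,"dz":0,"rx":0,"ry":0,"rz":0},
  {"gripper":1,"dx":0.3,"dy":0,"dz":0,"rx":0,"ry":0,"rz":0},
  {"gripper":1,"dx":0.15,"dy":0,"dz":0,"rx":0,"ry":0,"rz":0},
])

```text
time: 18.65
eef_pos: [513.8, 249.4, 276.9]
ee_rot: [[0.247, 0.969, 0.0], [0.969, -0.247, 0.001], [0.001, 0.0, -1.0]]
ft_force: [0.3, -0.1, -4.9]
finger_gap: 11.1
grasp_force: 30.0
```

Run:
```python
from plant import *
from h import *
o=get_obs(); w=capture('wrist');pickle.dump((w,o),open('C.pkl','wb'))
p,R=o['eef_pos'],o['ee_rot'];print(o['time'],p,np.round(R,3).tolist(),o['ft_force'],o['joint_pos'])
d=np.array([581.5,232.7,p[2]])-p
print('tool delta mm',R.T@d, 'tips in tool',R.T@(np.array([562.9,239.9,p[2]])-p))
```

```text
18.65 [513.8196918  249.39462762 276.90449574] [[0.247, 0.969, 0.0], [0.969, -0.247, 0.001], [0.001, 0.0, -1.0]] [ 0.29368545 -0.14722417 -4.89403291] [ 0.14982131  0.3639663  -0.8380837   1.64296101  0.28101316  1.26008598
 -0.99173942]
tool delta mm [5.31917720e-01 6.97068989e+01 4.84309481e-03] tips in tool [2.91683387e+00 4.99050764e+01 6.11013470e-03]
```

Call:
jog_arm([
  {"gripper":1,"dx":0.01,"dy":0.15,"dz":0,"rx":0,"ry":0,"rz":0},
  {"gripper":1,"dx":0.01,"dy":0.35,"dz":0,"rx":0,"ry":0,"rz":0},
  {"gripper":1,"dx":0.01,"dy":0.5,"dz":0,"rx":0,"ry":0,"rz":0},
  {"gripper":1,"dx":0.01,"dy":0.5,"dz":0,"rx":0,"ry":0,"rz":0},
  {"gripper":1,"dx":0.01,"dy":0.5,"dz":0,"rx":0,"ry":0,"rz":0},
  {"gripper":1,"dx":0.01,"dy":0.45,"dz":0,"rx":0,"ry":0,"rz":0},
  {"gripper":1,"dx":0.01,"dy":0.25,"dz":0,"rx":0,"ry":0,"rz":0},
  {"gripper":1,"dx":0.01,"dy":0.1,"dz":0,"rx":0,"ry":0,"rz":0},
])

```text
time: 19.7
eef_pos: [582.3, 233.5, 276.9]
ee_rot: [[0.247, 0.969, 0.0], [0.969, -0.247, 0.001], [0.001, -0.0, -1.0]]
ft_force: [0.3, 0.2, -5.3]
finger_gap: 11.0
grasp_force: 30.0
```

Run:
```python
from plant import *
from h import *
o=get_obs(); w=capture('wrist');s=capture('scene');t=capture('top');pickle.dump((w,s,t,o),open('D.pkl','wb'))
print(o['time'],o['eef_pos'],o['ft_force'])
rs=lambda i,x,y,w,h,W,Hh:cv2.resize(i[y:y+h,x:x+w],(W,Hh),interpolation=cv2.INTER_CUBIC)
G=o['eef_pos']+np.array([0,0,19.4]);print([proj(c,G) for c in(w,s,t)])
cv2.imwrite('pics/D.png',np.hstack([rs(w['image'],160,60,240,240,500,500),rs(s['image'],370,160,90,150,300,500)]))
```

```text
19.7 [582.32530361 233.549706   276.85477342] [ 0.31106798  0.21593222 -5.262723  ]
[array([280.21725921, 271.47766242]), array([432.15761556, 208.08566677]), array([127.55310535, 190.60951583])]
```

View pics/D.png

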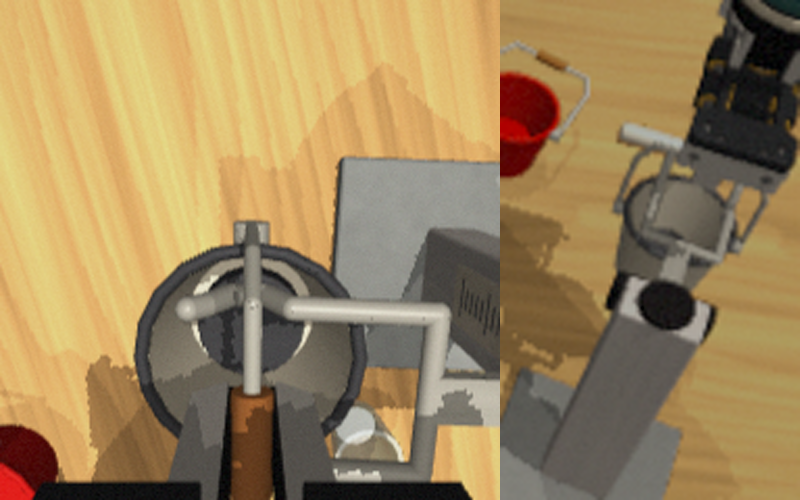

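The last view shows the wire at crop (253,305) lying across the far hook, between its tip (188,308) and where the rod starts (290,307). I'll check the x-offset against the bar, which is 60 mm from the seat.

Run:
```python
from h import *
np.set_printoptions(precision=1,suppress=True)
w,s,t,o=pickle.load(open('D.pkl','rb'));p,R=o['eef_pos'],o['ee_rot']
k=500/240
def q(n,x,y,z):
    X=atz(w,(160+x/k,60+y/k),z);print(n,X,'tool',(R.T@(X-p))[:2])
q('tip',188,308,266);q('rod',290,307,262);q('bar',436,330,262);q('armL',380,312,262);q('thr',240,298,244)
q('thrR',265,295,244);q('wire',253,270,296.3);q('wire',253,380,296.3);q('griptop',253,392,302)
# column/foot symmetric check
i=w['image'];y=int(60+304/k)
print(i[y-3:y+6:3,245:305:2].sum(2))
```

```text
tip [571.1 267.3 266. ] tool [ 29.9 -19.2]
rod [601.6 258.8 262. ] tool [29.2 12.4]
bar [644.7 240.1 262. ] tool [21.7 58.8]
armL [628.6 250.3 262. ] tool [27.6 40.8]
thr [585.8 261.6 244. ] tool [28.  -3.6]
thrR [594.3 260.5 244. ] tool [29.  5.]
wire [594.7 279.3 296.3] tool [47.4  0.6]
wire [587.3 250.5 296.3] tool [17.7  0.7]
griptop [587.  249.3 302. ] tool [16.5  0.7]
[[257 262 291 292 335 344 357 382 379 354 371 375 372 359 257 363 291 393
  446 415 322 333 336 338 331 324 310 317 298 367]
 [351 467 508 492 433 435 435 434 452 376 374 367 367 343 248 303 358 460
  643 539 376 290 320 332 324 346 423 503 521 516]
 [443 525 614 560 500 439 448 433 436 364 327 264 206 124 138 123 373 501
  489 525 371 145 222 263 300 330 465 553 643 636]]
```

The measured throat is within about 1 mm of the wire, so I'll lower into the hooks.

Call:
jog_arm([
  {"gripper":1,"dx":0.04,"dy":-0.02,"dz":0.1,"rx":0,"ry":0,"rz":0},
  {"gripper":1,"dx":0,"dy":0,"dz":0.2,"rx":0,"ry":0,"rz":0},
  {"gripper":1,"dx":0,"dy":0,"dz":0.25,"rx":0,"ry":0,"rz":0},
  {"gripper":1,"dx":0,"dy":0,"dz":0.25,"rx":0,"ry":0,"rz":0},
  {"gripper":1,"dx":0,"dy":0,"dz":0.2,"rx":0,"ry":0,"rz":0},
  {"gripper":1,"dx":0,"dy":0,"dz":0.16,"rx":0,"ry":0,"rz":0},
  {"gripper":1,"dx":0,"dy":0,"dz":0.12,"rx":0,"ry":0,"rz":0},
  {"gripper":1,"dx":0,"dy":0,"dz":0.1,"rx":0,"ry":0,"rz":0},
])

```text
time: 20.85
eef_pos: [581.9, 234.7, 242.4]
ee_rot: [[0.247, 0.969, 0.001], [0.969, -0.247, 0.001], [0.001, 0.0, -1.0]]
ft_force: [-0.3, 1.1, -5.6]
finger_gap: 10.7
grasp_force: 30.0
```

Call:
jog_arm([
  {"gripper":1,"dx":0,"dy":0,"dz":0.06,"rx":0,"ry":0,"rz":0},
  {"gripper":1,"dx":0,"dy":0,"dz":0.06,"rx":0,"ry":0,"rz":0},
  {"gripper":1,"dx":0,"dy":0,"dz":0.06,"rx":0,"ry":0,"rz":0},
  {"gripper":1,"dx":0,"dy":0,"dz":0.06,"rx":0,"ry":0,"rz":0},
  {"gripper":1,"dx":0,"dy":0,"dz":0.06,"rx":0,"ry":0,"rz":0},
  {"gripper":1,"dx":0,"dy":0,"dz":0.06,"rx":0,"ry":0,"rz":0},
  {"gripper":1,"dx":0,"dy":0,"dz":0.06,"rx":0,"ry":0,"rz":0},
  {"gripper":1,"dx":0,"dy":0,"dz":0.06,"rx":0,"ry":0,"rz":0},
])

```text
time: 21.85
eef_pos: [581.9, 234.7, 230.4]
ee_rot: [[0.247, 0.969, 0.0], [0.969, -0.247, 0.001], [0.001, 0.0, -1.0]]
ft_force: [-0.5, 0.7, -6.2]
finger_gap: 11.1
grasp_force: 30.0
```

Call:
jog_arm([
  {"gripper":1,"dx":0,"dy":0,"dz":0.05,"rx":0,"ry":0,"rz":0},
  {"gripper":1,"dx":0,"dy":0,"dz":0.05,"rx":0,"ry":0,"rz":0},
  {"gripper":1,"dx":0,"dy":0,"dz":0.05,"rx":0,"ry":0,"rz":0},
  {"gripper":1,"dx":0,"dy":0,"dz":0.05,"rx":0,"ry":0,"rz":0},
  {"gripper":1,"dx":0,"dy":0,"dz":0.05,"rx":0,"ry":0,"rz":0},
  {"gripper":1,"dx":0,"dy":0,"dz":0.05,"rx":0,"ry":0,"rz":0},
  {"gripper":1,"dx":0,"dy":0,"dz":0.05,"rx":0,"ry":0,"rz":0},
  {"gripper":1,"dx":0,"dy":0,"dz":0.05,"rx":0,"ry":0,"rz":0},
])

```text
time: 22.85
eef_pos: [581.9, 234.7, 220.4]
ee_rot: [[0.247, 0.969, 0.0], [0.969, -0.247, 0.001], [0.001, 0.0, -1.0]]
ft_force: [0.0, 0.2, -3.8]
finger_gap: 10.8
grasp_force: 30.0
```

```bash
cat > f.py <<'E'
from plant import *
from h import *
o=get_obs();t=o['time']
F=[o['ft_force']]
for _ in range(5): w=capture('wrist');F.append(get_obs()['ft_force'])
F=np.array(F);print(t,o['eef_pos'],F.mean(0),F.std(0)[2],'per-axis tool',o['ee_rot'].T@F.mean(0) if hasattr(o['ee_rot'],'T') else '')
pickle.dump((w,o),open('F.pkl','wb'))
E
python3 f.py
```

```text
22.85 [581.91209987 234.72779687 220.43149275] [-0.06544009 -0.1095745  -4.19319513] 0.3480679735212095 per-axis tool [-0.12665798 -0.03732319  4.19305844]
```

Call:
jog_arm([
  {"gripper":1,"dx":0,"dy":0,"dz":0.08,"rx":0,"ry":0,"rz":0},
  {"gripper":1,"dx":0,"dy":0,"dz":0.08,"rx":0,"ry":0,"rz":0},
  {"gripper":1,"dx":0,"dy":0,"dz":0.08,"rx":0,"ry":0,"rz":0},
  {"gripper":1,"dx":0,"dy":0,"dz":0.08,"rx":0,"ry":0,"rz":0},
  {"gripper":1,"dx":0,"dy":0,"dz":0.08,"rx":0,"ry":0,"rz":0},
  {"gripper":1,"dx":0,"dy":0,"dz":0.08,"rx":0,"ry":0,"rz":0},
  {"gripper":1,"dx":0,"dy":0,"dz":0.08,"rx":0,"ry":0,"rz":0},
  {"gripper":1,"dx":0,"dy":0,"dz":0.08,"rx":0,"ry":0,"rz":0},
])

```text
time: 24.1
eef_pos: [582.0, 234.7, 204.4]
ee_rot: [[0.247, 0.969, 0.001], [0.969, -0.247, 0.001], [0.001, 0.0, -1.0]]
ft_force: [0.1, -0.8, -1.7]
finger_gap: 11.1
grasp_force: 30.0
```

```bash
python3 f.py
```

```text
24.1 [581.96450754 234.70719358 204.40505941] [-0.20370685 -0.41869729 -1.59379316] 0.6269120107082058 per-axis tool [-0.45776822 -0.0943094   1.59327792]
```

Call:
jog_arm([
  {"gripper":1,"dx":0,"dy":0,"dz":0.06,"rx":0,"ry":0,"rz":0},
  {"gripper":1,"dx":0,"dy":0,"dz":0.06,"rx":0,"ry":0,"rz":0},
  {"gripper":1,"dx":0,"dy":0,"dz":0.06,"rx":0,"ry":0,"rz":0},
  {"gripper":1,"dx":0,"dy":0,"dz":0.06,"rx":0,"ry":0,"rz":0},
  {"gripper":1,"dx":0,"dy":0,"dz":0.06,"rx":0,"ry":0,"rz":0},
  {"gripper":1,"dx":0,"dy":0,"dz":0.05,"rx":0,"ry":0,"rz":0},
  {"gripper":1,"dx":0,"dy":0,"dz":0.03,"rx":0,"ry":0,"rz":0},
  {"gripper":1,"dx":0,"dy":0,"dz":0,"rx":0,"ry":0,"rz":0},
])

```text
time: 25.35
eef_pos: [581.9, 234.7, 195.0]
ee_rot: [[0.247, 0.969, 0.0], [0.969, -0.247, 0.001], [0.001, 0.0, -1.0]]
ft_force: [-0.8, -0.4, -0.3]
finger_gap: 10.5
grasp_force: 30.0
```

```bash
sed -i 's/range(5)/range(20)/' f.py; python3 f.py
```

```text
25.35 [581.93156673 234.74167165 194.978115  ] [-0.32690313 -0.4073728  -0.02712995] 0.5297678794284812 per-axis tool [-0.4755772  -0.21604158  0.0265829 ]
```

The hand now carries 0 N. I'll slacken, open slowly, and wait.

Call:
jog_arm([
  {"gripper":1,"dx":0,"dy":0,"dz":0,"rx":0,"ry":0,"rz":0},
  {"gripper":1,"dx":0,"dy":0,"dz":0,"rx":0,"ry":0,"rz":0},
  {"gripper":1,"dx":0,"dy":0,"dz":0,"rx":0,"ry":0,"rz":0},
  {"gripper":1,"dx":0,"dy":0,"dz":0,"rx":0,"ry":0,"rz":0},
  {"gripper":0.86,"dx":0,"dy":0,"dz":0,"rx":0,"ry":0,"rz":0},
  {"gripper":0.84,"dx":0,"dy":0,"dz":0,"rx":0,"ry":0,"rz":0},
  {"gripper":0.82,"dx":0,"dy":0,"dz":0,"rx":0,"ry":0,"rz":0},
  {"gripper":0.8,"dx":0,"dy":0,"dz":0,"rx":0,"ry":0,"rz":0},
], squeeze=3)

```text
time: 27.35
eef_pos: [581.9, 234.7, 195.0]
ee_rot: [[0.247, 0.969, 0.0], [0.969, -0.247, 0.001], [0.001, 0.0, -1.0]]
ft_force: [0.1, -0.8, -0.5]
finger_gap: 18.8
grasp_force: 0.0
```

Call:
jog_arm([
  {"gripper":0.77,"dx":0,"dy":0,"dz":0,"rx":0,"ry":0,"rz":0},
  {"gripper":0.74,"dx":0,"dy":0,"dz":0,"rx":0,"ry":0,"rz":0},
  {"gripper":0.71,"dx":0,"dy":0,"dz":0,"rx":0,"ry":0,"rz":0},
  {"gripper":0.68,"dx":0,"dy":0,"dz":0,"rx":0,"ry":0,"rz":0},
  {"gripper":0.65,"dx":0,"dy":0,"dz":0,"rx":0,"ry":0,"rz":0},
  {"gripper":0.62,"dx":0,"dy":0,"dz":0,"rx":0,"ry":0,"rz":0},
  {"gripper":0.6,"dx":0,"dy":0,"dz":0,"rx":0,"ry":0,"rz":0},
  {"gripper":0.6,"dx":0,"dy":0,"dz":0,"rx":0,"ry":0,"rz":0},
])

```text
time: 28.35
eef_pos: [581.9, 234.7, 195.0]
ee_rot: [[0.247, 0.969, 0.0], [0.969, -0.247, 0.001], [0.001, 0.0, -1.0]]
ft_force: [0.2, -0.6, 1.0]
finger_gap: 37.9
grasp_force: 0.0
```

Run:
```python
from plant import *
from h import *
np.set_printoptions(precision=1,suppress=True)
o=get_obs();print(o['time'],o['eef_pos'],o['ft_force'],o['finger_gap'])
def grip(w):
    hsv=cv2.cvtColor(w['image'],cv2.COLOR_BGR2HSV);print(hsv[265:275,281].tolist()[::4])
    m=((hsv[...,0]>3)&(hsv[...,0]<17)&(hsv[...,1]>130)&(hsv[...,2]>30)).astype(np.uint8)
    m[:,:220]=0;m[:,340:]=0;m[:200]=0;m[310:]=0
    y,x=np.nonzero(m);return x.mean() if len(x) else 0,y.mean() if len(y) else 0,y.min() if len(y) else 0,len(x)
print('before',grip(pickle.load(open('F.pkl','rb'))[0]))
for _ in range(6):
    w=capture('wrist');print(grip(w))
pickle.dump((w,capture('scene'),get_obs()),open('G.pkl','wb'))
```

```text
28.35 [581.9 234.7 195. ] [ 0.2 -0.6  1. ] 37.91755515515235
[[12, 176, 97], [13, 181, 96], [12, 174, 95]]
before (np.float64(265.56015452538634), np.float64(273.4641280353201), np.int64(205), 1812)
[[14, 175, 157], [12, 178, 99], [13, 181, 93]]
(np.float64(272.7636828644501), np.float64(278.8035805626599), np.int64(213), 1955)
[[13, 175, 157], [13, 179, 94], [13, 187, 94]]
(np.float64(273.32122470160874), np.float64(278.78463933575506), np.int64(213), 1927)
[[13, 178, 156], [13, 178, 99], [14, 186, 93]]
(np.float64(273.14519427402865), np.float64(279.11503067484665), np.int64(216), 1956)
[[13, 180, 156], [13, 177, 98], [13, 183, 95]]
(np.float64(272.9669079627715), np.float64(279.24870734229575), np.int64(213), 1934)
[[13, 179, 157], [13, 172, 95], [13, 183, 96]]
(np.float64(272.8788192646297), np.float64(278.9761781460383), np.int64(213), 1931)
[[13, 174, 160], [12, 182, 98], [12, 172, 98]]
(np.float64(273.3386515697375), np.float64(279.0), np.int64(218), 1943)
```

The pail is hanging still with the fingers clear. I'll withdraw straight up.

Call:
jog_arm([
  {"gripper":0.6,"dx":0,"dy":0,"dz":-0.1,"rx":0,"ry":0,"rz":0},
  {"gripper":0.6,"dx":0,"dy":0,"dz":-0.2,"rx":0,"ry":0,"rz":0},
  {"gripper":0.6,"dx":0,"dy":0,"dz":-0.3,"rx":0,"ry":0,"rz":0},
  {"gripper":0.6,"dx":0,"dy":0,"dz":-0.4,"rx":0,"ry":0,"rz":0},
  {"gripper":0.6,"dx":0,"dy":0,"dz":-0.5,"rx":0,"ry":0,"rz":0},
  {"gripper":0.6,"dx":0,"dy":0,"dz":-0.6,"rx":0,"ry":0,"rz":0},
  {"gripper":0.6,"dx":0,"dy":0,"dz":-0.7,"rx":0,"ry":0,"rz":0},
  {"gripper":0.6,"dx":0,"dy":0,"dz":-0.8,"rx":0,"ry":0,"rz":0},
])

```text
time: 29.7
eef_pos: [581.8, 234.6, 286.4]
ee_rot: [[0.247, 0.969, 0.001], [0.969, -0.247, 0.001], [0.001, 0.0, -1.0]]
ft_force: [-0.1, 0.7, -0.1]
finger_gap: 37.7
grasp_force: 0.0
```

Call:
jog_arm([
  {"gripper":0.6,"dx":0,"dy":0,"dz":-0.8,"rx":0,"ry":0,"rz":0},
  {"gripper":0.6,"dx":0,"dy":0,"dz":-0.6,"rx":0,"ry":0,"rz":0},
  {"gripper":0.6,"dx":-0.3,"dy":0,"dz":-0.4,"rx":0,"ry":0,"rz":0},
  {"gripper":0.6,"dx":-0.6,"dy":0,"dz":0,"rx":0,"ry":0,"rz":0},
  {"gripper":0.6,"dx":-0.8,"dy":0,"dz":0,"rx":0,"ry":0,"rz":0},
  {"gripper":0.6,"dx":-0.6,"dy":0,"dz":0,"rx":0,"ry":0,"rz":0},
  {"gripper":0.6,"dx":-0.3,"dy":0,"dz":0,"rx":0,"ry":0,"rz":0},
  {"gripper":0.6,"dx":0,"dy":0,"dz":0,"rx":0,"ry":0,"rz":0},
])

```text
time: 30.7
eef_pos: [565.8, 171.1, 329.9]
ee_rot: [[0.248, 0.969, 0.001], [0.969, -0.248, 0.001], [0.001, 0.0, -1.0]]
ft_force: [0.4, 1.1, 0.5]
finger_gap: 37.3
grasp_force: 0.0
```

Run:
```python
from plant import *
from h import *
np.set_printoptions(precision=1,suppress=True)
o=get_obs();print(o['time'],o['eef_pos'],o['ft_force'])
w=capture('wrist');s=capture('scene');w0=w
S=pickle.load(open('D.pkl','rb'))[1]
def grip(c,X,r):
    u,v=proj(c,X);hsv=cv2.cvtColor(c['image'],cv2.COLOR_BGR2HSV)
    m=((hsv[...,0]>3)&(hsv[...,0]<17)&(hsv[...,1]>165)).astype(np.uint8)
    k=np.zeros_like(m);cv2.circle(k,(int(u),int(v)),r,1,-1);y,x=np.nonzero(m*k);return (u,v),(x.mean(),y.mean(),len(x)) if len(x) else 0
G=np.array([582,234.7,214.])
print(grip(w,G,30),grip(s,G,10))
for _ in range(8): w=capture('wrist')
print('motion',cv2.absdiff(w['image'],w0['image']).max(2).__gt__(40).sum(), grip(w,G,30))
```

```text
30.7 [565.8 171.1 329.9] [0.4 1.1 0.5]
((np.float64(280.16628961334783), np.float64(144.35774187623093)), (np.float64(280.3238341968912), np.float64(145.82901554404145), 386)) ((np.float64(423.22896526007116), np.float64(226.40065580480362)), (np.float64(423.0571428571429), np.float64(226.82857142857142), 35))
motion 2236 ((np.float64(280.5086638285469), np.float64(145.221573146536)), (np.float64(280.44358974358977), np.float64(146.7923076923077), 390))
```

The grip is within 1.5 px of the predicted sunken seat in both cameras, and it's still. After one idle second I'll hand in.

Call:
jog_arm([
  {"gripper":0.6,"dx":0,"dy":0,"dz":0,"rx":0,"ry":0,"rz":0},
  {"gripper":0.6,"dx":0,"dy":0,"dz":0,"rx":0,"ry":0,"rz":0},
  {"gripper":0.6,"dx":0,"dy":0,"dz":0,"rx":0,"ry":0,"rz":0},
  {"gripper":0.6,"dx":0,"dy":0,"dz":0,"rx":0,"ry":0,"rz":0},
  {"gripper":0.6,"dx":0,"dy":0,"dz":0,"rx":0,"ry":0,"rz":0},
  {"gripper":0.6,"dx":0,"dy":0,"dz":0,"rx":0,"ry":0,"rz":0},
  {"gripper":0.6,"dx":0,"dy":0,"dz":0,"rx":0,"ry":0,"rz":0},
  {"gripper":0.6,"dx":0,"dy":0,"dz":0,"rx":0,"ry":0,"rz":0},
])

```text
time: 32.2
eef_pos: [565.8, 171.6, 329.9]
ee_rot: [[0.247, 0.969, 0.0], [0.969, -0.247, 0.001], [0.001, 0.0, -1.0]]
ft_force: [0.6, 0.5, 0.4]
finger_gap: 37.6
grasp_force: 0.0
```

```bash
python3 -c "
from plant import *
import cv2
a=capture('wrist')['image']
for _ in range(6): b=capture('wrist')['image'];print((cv2.absdiff(a,b).max(2)>40).sum(),end=' ')
print(close_job())"
```

```text
370 220 402 236 311 292 the job is handed in; nothing more can be done
None
```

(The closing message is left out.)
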